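Put the analyser on standby, then unfasten and take off its cover plate

ROBOT

A 7-joint arm with a two-finger parallel gripper is mounted at the origin on the work surface. World frame = base frame: x ahead of the robot, y to its left, z up, the work surface at z = 0. Lengths are in m, angles in rad, forces in N, time in s.
With the tool pointing down it reaches from about 0.4 to 0.875 m from the base axis. Payload 19.3 kg.
Tool frame: the origin (TCP) lies midway between the tips of the shut fingers; the grasp point (between the pads) lies 19 mm behind it (bot.tcp_to_grasp is the distance from the TCP to the grasp point, in m); z points along the fingers, y is the direction in which the jaws open and shut (so a half turn about z gives the same grasp; the last joint's range is limited). The gripper opens to 85 mm and grips with 20 to 120 N. Pads are 22 mm wide; open, the fingers measure 114 mm over their backs; the gripper's body (76 mm by 85 mm) begins 54 mm behind the grasp point. The pads swing forward as they close: fully open they stand 13 mm farther back than shut.
Start: joints at [-1.326, 0.521, -0.036, 1.599, 0.021, 1.021, -0.113], TCP at [0.194, 0.594, 0.231] pointing down, gripper open.
Joint ranges: [-2.91, 2.91], [-0.3, 2.13], [-1.5, 1.42], [0.17, 2.43], [-1.26, 4.41], [0.16, 1.93], [-2.52, 2.52]. Speed limits (rad/s): [1.89, 1.89, 2.39, 2.39, 3.01, 3.01, 3.01].

INTERFACE

Orientations are given as [roll, pitch, yaw] about the fixed x, y, z axes, in that order (R = Rz(yaw) Ry(pitch) Rx(roll)).
In Python, from workcell import bot gives the robot as it stands. The module is installed in compiled form; this text tells all that it offers.
- The arm moves only by the tool drive_tool, never from a script. Its argument "series" is a list of rows, each a list of 5 numbers: the opening in per cent of the stroke, from 0 (shut) to 100 (fully open), then the shift along the world's x, y, z in m, then the turn about the world's z in rad. A call has 1 to 12 rows; each row shifts and turns the pose as measured when the row begins; what a row does not reach is not made up. A row lasts 1/10 s, in which the tool goes at most 50 mm and 8.59 degrees, less where a joint would pass 70% of its speed; a pose out of reach is approached as far as the arm can. A call with a gripper value outside its range is refused whole. The fingers move at their own pace and stop on an object; "newtons" is the grip in N (left out, the last holds). Time passes only in rows, so rows that do not move let the fingers close. It gives the time, the measured TCP pose, the force and the opening at its end, in the units of the state.
- bot.observe(): the state, without advancing time (a new reading comes with each control period).
- bot.grab_frame(name): name is "scene" or "top" or "wrist"; returns the picture (480x640x3 uint8, red, green, blue); there is no depth.
- bot.camera_info(name): a dict with "fx", "fy", "cx", "cy" (pixels), "cam_to_world" (4x4, takes a point from camera to world coordinates). Camera axes: x right, y down, z forward; pixel columns grow to the right and rows downward; lengths in m; the calibration is good to about 2 mm. A picture is of the moment at which its call begins: read the wrist's pose just before it. camera_info takes no time and is no camera call; for the wrist camera it gives the pose at the moment of the call.
- bot.job_done(): hands the job in, once; it reports no verdict.
Trained networks look in the newest picture that a camera, given by its name, has taken for a name from the list of things; names that differ only in an ending like _2 or _b are one class to them, and where a whole thing is asked for, a point or a joint stands for the part that bears it (a point fixed in the world has none). Each returns a list of dicts, best first, with "conf" (0 to 1); they miss things now and then, are a little off and sometimes report something else, mostly with a low value. They report only what shows in the picture. A call takes as long as a camera call. They do not tell look-alikes from the thing itself.
- bot.masks_of(camera, target): "mask" (480x640 bool, what is visible of it) and "point" ([column, row] in pixels, amid what is visible of it).
The state is a dict: "clock": time; "qpos": joint angles; "qd": joint speeds; "joint_efforts": joint torques, N m; "position": TCP position; "tool_rot": TCP orientation; "force": force on the tool from outside, world axes, zero at the start; "moment": the same for the moment, N m; "grip_width": finger opening in m.
Only numpy, scipy, OpenCV 4.12 (cv2) and the standard library are available. Lean on these libraries where they do the work, as an engineer would, in place of code of your own. Each camera call takes 0.05 s, during which the arm holds its last target.

TASK

On the round pod, press the blue standby key just until it clicks and gives way, no further - not hard down on its stop - let it come back up, and leave the yellow key alone. Then loosen the analyser's two brass thumbscrews a quarter turn anticlockwise, one after the other, so that their tongues swing clear of the cover plate. Lift the plate off by its black handle and lay it flat, handle up, wholly on the green mat without dropping it, leaving the glassware standing where it is.

Things in the scene. Friction and masses are not known exactly. Their poses are not given: they have to be found in the camera images.
- pod: Fixed round grey control pod, 104 mm across, its flat top 40 mm above the bench, origin at the centre of its underside, z up. It stands at any yaw. Two round dome keys, 34 mm across, stand on its top: the blue one 26 mm from the centre towards the pod's +y, the yellow one 26 mm towards -y.
- standby_key_top (a point): Centre of the top of the blue standby key, 54 mm above the bench when up; it goes down with the key. The key stands 14 mm above the pod.
- standby_key (a joint): Travel of the blue key in m: 0 up, 0.008 on its hard stop; it springs back by itself. Tactile dome: the force needed is about 2.4 N at the start, climbs to a peak of 7 N at 1.8 mm, drops (the click) to 2.4 N at 4.7 mm, then climbs again: 7 N at 6.5 mm, 10.7 N at 7.2 mm. It has clicked beyond 2.5 mm; beyond 7.2 mm it has been pressed too far.
- run_key_top (a point): Centre of the top of the yellow run key, 54 mm above the bench when up. Not to be pressed.
- run_key (a joint): Travel of the yellow key in m, 0 up; same kind of dome as the blue key. It must not go down by 3 mm.
- analyser: Fixed cream-coloured low chassis, 270 mm along its x, 150 mm along its y, 48 mm high, origin at the centre of its underside, z up. In its top is an open chamber; the cover plate lies over it on a ledge 45 mm above the bench, inside a lip 3 mm high with 2 mm play all round. One thumbscrew stands at each end of its x, 106 mm from the centre.
- screw_near (a joint): Turn of the thumbscrew at the analyser's -x end, rad, anticlockwise seen from above: 0 fastened (its tongue points at the plate's centre and covers the plate's edge), 1.571 end stop (tongue along the analyser's y, clear of the plate). It counts as loosened beyond 1.25. It stays where it is left (friction about 0.06 N m) and never comes off the chassis.
- screw_near_grip (a point): Point on this screw's turning axis at the height to grip, 83 mm above the bench. Its x axis lies along the grip bar and points away from the tongue. The grip is an upright brass bar, 36 mm long, 14 mm thick, from 57 to 93 mm above the bench; below it a tongue, 12 mm wide, reaches 30 mm from the axis, its top 57 mm above the bench.
- screw_far (a joint): The same for the thumbscrew at the analyser's +x end (also anticlockwise from above; 0 fastened, loosened beyond 1.25, end stop 1.571).
- screw_far_grip (a point): The same point of the thumbscrew at the analyser's +x end, 83 mm above the bench; its x axis lies along the grip bar and points away from the tongue.
- cover: Loose blue-grey metal cover plate, 180 mm along x, 120 mm along y, 5 mm thick, about 0.4 kg, origin at the centre of its underside, z up. It starts on the analyser, its axes along the analyser's.
- cover_handle (a point): Centre of the plate's black handle bar, 41 mm above the plate's underside. The bar is 80 mm along the plate's x, 14 mm across y, 12 mm high, with 30 mm free below it between two feet 34 mm either side of the centre.
- cover_corner0 (a point): Corner of the plate's underside at +x, +y (90 mm, 60 mm).
- cover_corner1 (a point): Corner at +x, -y.
- cover_corner2 (a point): Corner at -x, -y.
- cover_corner3 (a point): Corner at -x, +y.
- mat: Fixed green mat, 240 mm along its x, 170 mm along its y, 3 mm thick, origin at the centre of its underside.
- jar: Loose sample jar with a brass lid, 68 mm across, 99 mm high; bystander.
- beaker: Loose open glass beaker, 72 mm across, 95 mm high; bystander.
- flask: Loose conical flask, 76 mm across its foot, 118 mm high; bystander.
There are look-alikes about, which are no part of the job. Of the things that look like the cover, the smallest one is meant.

How it is judged:
By the outcome, as a careful person would: the job done as asked, in the order asked, and still so for the second after the job is handed in, with the robot touching nothing.
It also fails if it takes over 72 s, if anything falls off the work surface, if the arm or the gripper's body presses on something with over 40 N, if the wrist force passes 120 N, or if a joint passes its speed limit or range.

## Working session

There is one attempt and no reset: what is moved stays moved. The work goes in short steps, Python scripts to look and compute and a tool call to move; the robot and the scene stay as the last step left them, time stands still between calls to the robot, and variables do not carry over. Pictures are saved under pics/ and viewed, and the job is handed in when it is done.

Besides the shell and the picture viewer there is one more tool, called after ">>>" by a JSON object that holds its "fn" and its "kwargs". drive_tool: Moves the arm, as the interface text tells. Its arguments: {"type":"object","properties":{"series":{"type":"array","items":{"type":"array","items":{"type":"number"}}},"newtons":{"type":"number"}},"required":["series"]}

```bash
mkdir -p pics; cat > h.py <<'E'
import numpy as np, cv2
from workcell import bot
def snap(cam,fn):
    im=bot.grab_frame(cam); cv2.imwrite('pics/'+fn,im[:,:,::-1]); return im
def ray(cam,px,z):
    c=bot.camera_info(cam); T=np.array(c['cam_to_world'])
    d=T[:3,:3]@np.array([(px[0]-c['cx'])/c['fx'],(px[1]-c['cy'])/c['fy'],1.])
    s=(z-T[2,3])/d[2]; return T[:3,3]+s*d
def proj(cam,P):
    c=bot.camera_info(cam); T=np.array(c['cam_to_world'])
    p=T[:3,:3].T@(np.array(P)-T[:3,3]); return np.array([c['fx']*p[0]/p[2]+c['cx'],c['fy']*p[1]/p[2]+c['cy']])
E
python3 - <<'E'
from h import *
s=bot.observe(); print({k:np.round(v,3) for k,v in s.items()})
for c in ['scene','top','wrist']:
    snap(c,c+'0.png'); i=bot.camera_info(c); print(c,i['fx'],i['fy'],i['cx'],i['cy'],np.round(i['cam_to_world'],3).tolist())
E
```

```text
{'clock': np.float64(0.0), 'qpos': array([-1.326,  0.522, -0.036,  1.6  ,  0.021,  1.021, -0.113]), 'qd': array([ 0.001, -0.001,  0.002,  0.001, -0.   , -0.001,  0.001]), 'joint_efforts': array([ 1.0000e-03, -9.2711e+01,  1.9800e+00, -3.6994e+01,  1.8000e-02,
        8.0000e-03, -0.0000e+00]), 'position': array([0.193, 0.594, 0.231]), 'tool_rot': array([-3.14 ,  0.   ,  2.827]), 'force': array([-0.132,  0.196,  0.171]), 'moment': array([-0.021,  0.059,  0.043]), 'grip_width': np.float64(0.085)}
scene 511.703549689714 511.703549689714 326.92647921903824 236.06185868009547 [[-0.811, 0.288, -0.509, 1.166], [0.585, 0.43, -0.688, 0.941], [0.021, -0.856, -0.517, 0.805], [0.0, 0.0, 0.0, 1.0]]
top 464.9627913040573 464.9627913040573 314.2746305179522 244.4761938866095 [[0.018, -0.988, 0.156, 0.338], [-1.0, -0.02, -0.008, 0.009], [0.011, -0.156, -0.988, 1.189], [0.0, 0.0, 0.0, 1.0]]
wrist 384.5107984561275 384.5107984561275 323.1318638778424 240.04972886229686 [[0.311, 0.911, 0.273, 0.124], [0.951, -0.297, -0.091, 0.615], [-0.002, 0.288, -0.958, 0.374], [0.0, 0.0, 0.0, 1.0]]
```

View pics/top0.png

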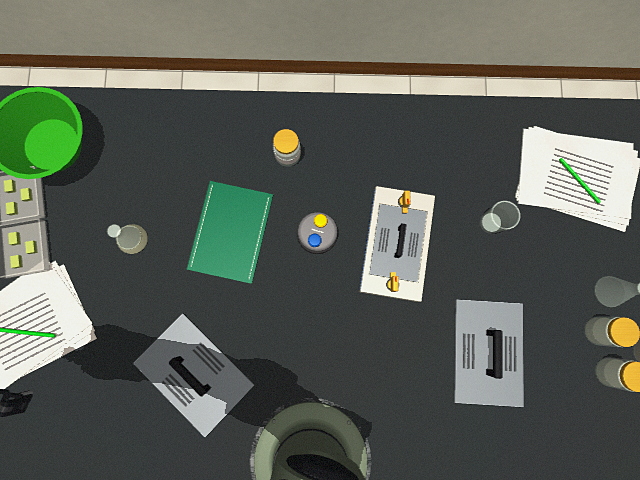

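View pics/scene0.png

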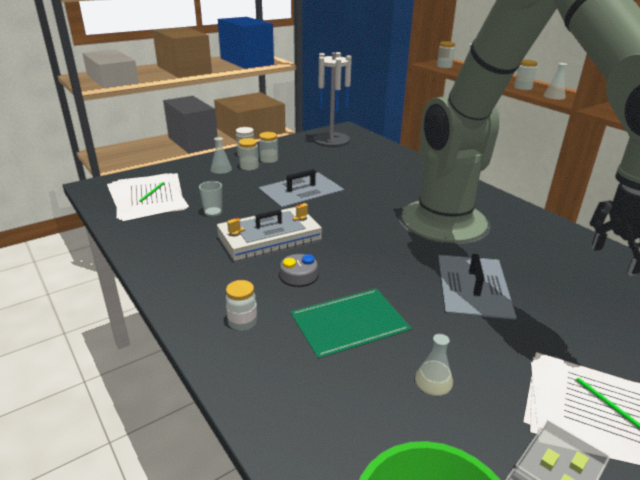

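View pics/wrist0.png

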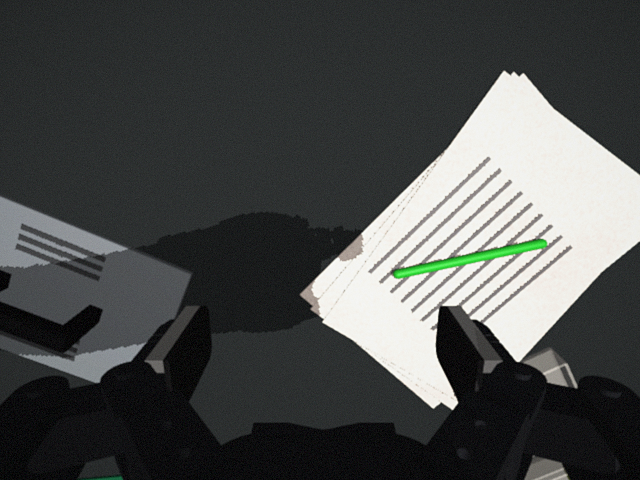

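The top view shows the pod at about (317,232), the analyser with its cover at (398,243), the mat at (230,231), the jar at (287,146), the flask at (130,238) and the beaker at (500,217). The two larger plates, at (195,375) and (490,353), are look-alikes.

```bash
python3 - <<'E'
from h import *
out={}
H=dict(pod=.04,standby_key_top=.054,run_key_top=.054,screw_near_grip=.093,screw_far_grip=.093,cover_handle=.092,cover=.05,mat=.003,analyser=.048,jar=.09,beaker=.09,flask=.11)
for cam in ['top','scene']:
    for n in ['standby_key_top','run_key_top','pod','screw_near_grip','cover_handle','cover','analyser','mat','flask','jar','beaker'] if cam=='top' else ['standby_key_top','screw_near_grip','cover_handle','mat']:
        r=bot.masks_of(cam,n)
        for d in r[:4]:
            if d['conf']<.3: continue
            m=d['mask']; ys,xs=np.nonzero(m); c=np.array([xs.mean(),ys.mean()])
            rr=cv2.minAreaRect(np.stack([xs,ys],1).astype(np.float32)); b=cv2.boxPoints(rr)
            print(cam,n,round(d['conf'],2),np.round(c,1),m.sum(),np.round(ray(cam,c,H[n]),3), [np.round(ray(cam,p,H[n])[:2],3).tolist() for p in b] if n in('mat','analyser','cover','cover_handle','screw_near_grip') else '')
print(bot.observe()['clock'])
E
```

```text
top standby_key_top 0.53 [313.8 240.1] 132 [0.529 0.002 0.054] 
top run_key_top 0.47 [320.2 220.2] 142 [ 0.579 -0.014  0.054] 
top run_key_top 0.31 [398.1 242.6] 3320 [ 0.527 -0.207  0.054] 
top pod 0.78 [316.9 232.5] 1354 [ 0.551 -0.006  0.04 ] 
top screw_near_grip 0.53 [392.9 282.8] 189 [ 0.424 -0.187  0.093] [[0.449, -0.171], [0.45, -0.199], [0.405, -0.199], [0.404, -0.17]]
top cover_handle 0.97 [488.6 353.2] 7152 [ 0.266 -0.407  0.092] [[0.389, -0.331], [0.392, -0.494], [0.149, -0.481], [0.147, -0.324]]
top cover_handle 0.76 [398.1 242.2] 3321 [ 0.521 -0.2    0.092] [[0.443, -0.13], [0.615, -0.155], [0.6, -0.272], [0.428, -0.244]]
top cover 0.64 [193.5 374.6] 7352 [0.201 0.28  0.05 ] [[0.221, 0.43], [0.346, 0.316], [0.18, 0.132], [0.061, 0.247]]
top cover 0.6 [488.8 352.9] 7029 [ 0.263 -0.424  0.05 ] [[0.141, -0.336], [0.391, -0.347], [0.392, -0.516], [0.142, -0.499]]
top analyser 0.6 [396.1 245.7] 3200 [ 0.52  -0.204  0.048] [[0.401, -0.11], [0.674, -0.149], [0.653, -0.308], [0.381, -0.263]]
top mat 0.93 [229.8 232. ] 5925 [0.554 0.219 0.003] [[0.457, 0.324], [0.695, 0.283], [0.
[... 272 characters left out ...]
6 [500.2 217.2] 965 [ 0.588 -0.449  0.09 ] 
scene screw_near_grip 0.72 [300.8 212.6] 197 [ 0.451 -0.156  0.093] [[0.494, -0.132], [0.431, -0.218], [0.405, -0.188], [0.469, -0.104]]
scene cover_handle 0.78 [299.7 188.5] 1762 [ 0.365 -0.293  0.092] [[0.457, -0.402], [0.143, -0.415], [0.263, -0.206], [0.535, -0.212]]
scene cover_handle 0.77 [474.  287.4] 3907 [0.314 0.371 0.092] [[0.283, 0.227], [0.111, 0.329], [0.329, 0.497], [0.469, 0.41]]
scene cover_handle 0.58 [269.2 226. ] 1258 [ 0.565 -0.141  0.092] [[0.618, -0.223], [0.435, -0.197], [0.501, -0.069], [0.667, -0.098]]
scene mat 0.71 [348.2 322.6] 4856 [0.566 0.224 0.003] [[0.659, 0.109], [0.356, 0.155], [0.464, 0.328], [0.723, 0.274]]
0.9
```

>>> {"fn": "drive_tool", "kwargs": {"series": [[0, 0.024, -0.043, 0, 0], [0, 0.024, -0.043, 0, 0], [0, 0.024, -0.043, 0, 0], [0, 0.024, -0.043, 0, 0], [0, 0.024, -0.043, 0, 0], [0, 0.024, -0.043, 0, 0], [0, 0.024, -0.043, 0, 0], [0, 0.024, -0.043, 0, 0], [0, 0.024, -0.043, 0, 0], [0, 0.024, -0.043, 0, 0], [0, 0.024, -0.043, 0, 0], [0, 0.024, -0.043, 0, 0]]}}

```text
clock: 2.1
position: [0.4796, 0.0713, 0.2324]
tool_rot: [3.136, 0.001, 2.837]
force: [1.2, 0.8, -0.4]
grip_width: -0.0
```

```bash
python3 - <<'E'
from h import *
s=bot.observe(); print({k:np.round(v,3).tolist() for k,v in s.items()})
snap('wrist','w1.png')
E
```

```text
{'clock': 2.1, 'qpos': [-0.403, 0.299, 0.168, 1.968, -0.07, 0.876, 1.07], 'qd': [0.87, 0.255, 0.228, -0.357, -0.134, 0.109, 1.16], 'joint_efforts': [-9.344, -70.721, 3.65, -28.466, 0.628, -0.127, -3.769], 'position': [0.48, 0.071, 0.232], 'tool_rot': [3.136, 0.001, 2.837], 'force': [1.153, 0.781, -0.352], 'moment': [0.075, -0.039, 0.015], 'grip_width': -0.0}
```

View pics/w1.png

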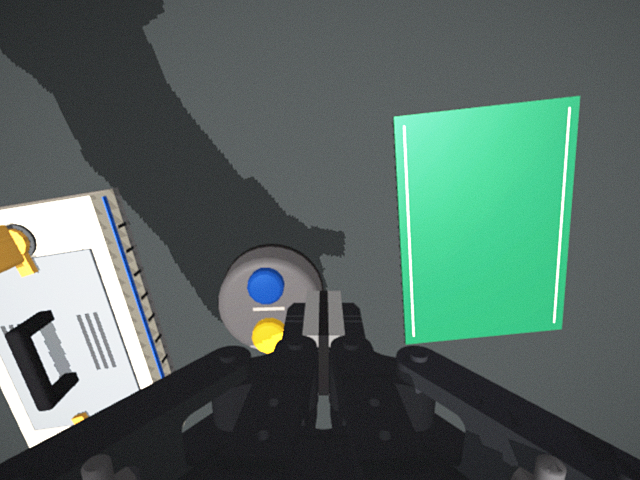

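The wrist view shows the blue key at (266,287) and the yellow key at (268,336). The mat is on the right and the analyser on the left.

>>> {"fn": "drive_tool", "kwargs": {"series": [[0, 0, -0.03, -0.02, 0], [0, 0, -0.03, -0.02, 0], [0, 0, 0, 0, 0], [0, 0, 0, 0, 0]]}}

```text
clock: 2.55
position: [0.4841, -0.0014, 0.192]
tool_rot: [3.137, 0.006, 2.824]
force: [0.1, 0.5, 0.3]
grip_width: -0.0
```

```bash
python3 - <<'E'
from h import *
s=bot.observe(); print({k:np.round(v,3).tolist() for k,v in s.items()})
im=snap('wrist','w2.png')
for n,h in [('standby_key_top',.05),('run_key_top',.05),('pod',.04),('mat',.003)]:
    for d in bot.masks_of('wrist',n):
        if d['conf']<.3: continue
        m=d['mask']; ys,xs=np.nonzero(m); c=[xs.mean(),ys.mean()]
        print(n,round(d['conf'],2),np.round(c,1),m.sum(),np.round(ray('wrist',c,h),4),np.round(ray('wrist',c,.054),4))
hsv=cv2.cvtColor(im,cv2.COLOR_RGB2HSV)
b=cv2.inRange(hsv,(100,120,60),(125,255,255))
n,l,st,ce=cv2.connectedComponentsWithStats(b)
for i in range(1,n):
    if st[i,4]>200: print(st[i],ce[i],np.round(ray('wrist',ce[i],.05),4))
E
```

```text
{'clock': 2.55, 'qpos': [-0.268, 0.355, 0.188, 2.017, -0.096, 0.771, 1.231], 'qd': [0.023, 0.013, 0.014, 0.015, -0.001, -0.011, 0.017], 'joint_efforts': [2.075, -66.36, 5.598, -29.502, 0.088, -0.167, 0.278], 'position': [0.484, -0.001, 0.192], 'tool_rot': [3.137, 0.006, 2.824], 'force': [0.097, 0.5, 0.321], 'moment': [0.025, 0.014, -0.029], 'grip_width': -0.0}
standby_key_top 0.66 [343.4 274. ] 1350 [5.293e-01 2.000e-04 5.000e-02] [5.277e-01 5.000e-04 5.400e-02]
run_key_top 0.68 [ 98.  323.7] 22008 [ 0.5083 -0.2055  0.05  ] [ 0.507  -0.2023  0.054 ]
pod 0.84 [347.6 275.7] 8036 [0.5362 0.003  0.04  ] [0.5304 0.0038 0.054 ]
mat 0.68 [563.2 200.3] 40414 [0.5425 0.2012 0.003 ] [0.5228 0.1734 0.054 ]
[156 174  56 180 608] [182.69407895 260.82565789] [ 0.4795 -0.116   0.05  ]
[ 322  254   42   42 1339] [342.57430919 273.83569828] [5.293e-01 2.000e-04 5.000e-02]
```

View pics/w2.png

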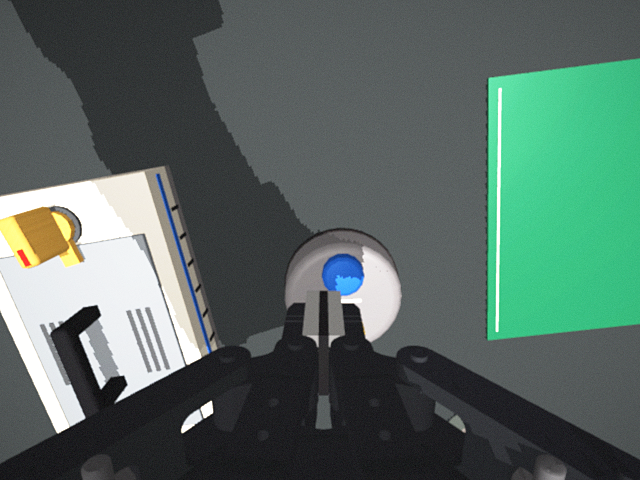

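>>> {"fn": "drive_tool", "kwargs": {"series": [[0, 0.045, 0.002, 0, 0], [0, 0, 0, -0.03, 0], [0, 0, 0, -0.04, 0], [0, 0, 0, -0.03, 0], [0, 0, 0, -0.02, 0], [0, 0, 0, 0, 0], [0, 0, 0, 0, 0]]}}

```text
clock: 3.5
position: [0.5335, 0.0079, 0.0719]
tool_rot: [3.131, 0.013, 2.835]
force: [1.1, 1.3, 0.6]
grip_width: -0.0003
```

```bash
python3 - <<'E'
from h import *
s=bot.observe(); print({k:np.round(v,4).tolist() for k,v in s.items() if k in('position','tool_rot','force','clock')})
snap('scene','s3.png'); im=cv2.imread('pics/s3.png')[200:330,220:390]; cv2.imwrite('pics/s3c.png',cv2.resize(im,None,fx=4,fy=4))
E
```

```text
{'clock': 3.5, 'position': [0.5335, 0.0079, 0.0719], 'tool_rot': [3.1314, 0.013, 2.835], 'force': [1.0825, 1.3134, 0.6429]}
```

View pics/s3c.png

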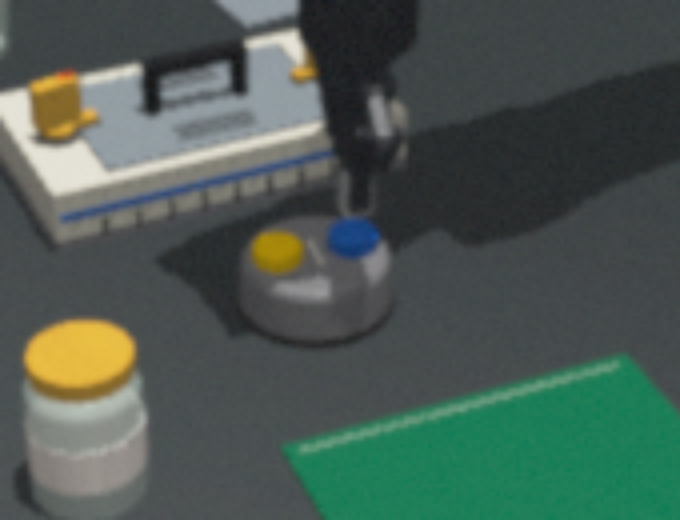

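The closed fingertips stand just above the blue key, at about (355,215) in the crop, but a few mm off its centre. I'll correct that first.

>>> {"fn": "drive_tool", "kwargs": {"series": [[0, -0.004, -0.006, 0, 0], [0, 0, 0, -0.01, 0], [0, 0, 0, 0, 0], [0, 0, 0, 0, 0]]}}

```text
clock: 3.95
position: [0.5309, 0.0017, 0.0647]
tool_rot: [3.129, 0.018, 2.835]
force: [1.0, 0.5, 0.1]
grip_width: 0.0
```

>>> {"fn": "drive_tool", "kwargs": {"series": [[0, -0.001, 0, -0.004, 0], [0, 0, 0, -0.003, 0], [0, 0, 0, 0, 0]]}}

```text
clock: 4.25
position: [0.53, 0.0018, 0.0573]
tool_rot: [3.129, 0.018, 2.835]
force: [0.2, -0.5, 0.0]
grip_width: -0.0003
```

>>> {"fn": "drive_tool", "kwargs": {"series": [[0, 0, 0, -0.003, 0], [0, 0, 0, -0.002, 0]]}}

```text
clock: 4.45
position: [0.5302, 0.0018, 0.0522]
tool_rot: [3.129, 0.019, 2.835]
force: [-0.7, -0.2, 6.4]
grip_width: 0.0001
```

>>> {"fn": "drive_tool", "kwargs": {"series": [[0, 0, 0, -0.002, 0]]}}

```text
clock: 4.55
position: [0.5302, 0.0018, 0.0502]
tool_rot: [3.129, 0.019, 2.835]
force: [-1.7, -1.1, 4.0]
grip_width: -0.0003
```

The force fell from 6.4 N to 4.0 N at about 3.8 mm of travel, so the key has clicked. Now I'll lift off and move towards the analyser.

>>> {"fn": "drive_tool", "kwargs": {"series": [[0, 0, 0, 0.004, 0], [0, 0, 0, 0.01, 0], [0, 0, 0, 0.04, 0], [100, 0, 0, 0.05, 0], [100, -0.03, -0.04, 0.04, 0], [100, -0.04, -0.03, 0, 0], [100, -0.04, -0.03, 0, 0], [100, 0, 0, 0, 0], [100, 0, 0, 0, 0]]}}

```text
clock: 5.45
position: [0.4231, -0.0912, 0.1947]
tool_rot: [3.127, 0.023, 2.836]
force: [0.5, 0.8, 0.5]
grip_width: 0.085
```

```bash
python3 - <<'E'
from h import *
s=bot.observe(); print({k:np.round(v,3).tolist() for k,v in s.items() if k in('position','tool_rot','force','clock','qpos')})
snap('wrist','w4.png'); snap('top','t4.png')
for n,h in [('screw_near_grip',.093),('cover_handle',.092),('cover',.05)]:
    for d in bot.masks_of('wrist',n):
        if d['conf']<.3: continue
        m=d['mask']; ys,xs=np.nonzero(m); c=[xs.mean(),ys.mean()]
        b=cv2.boxPoints(cv2.minAreaRect(np.stack([xs,ys],1).astype(np.float32)))
        print(n,round(d['conf'],2),np.round(c,1),m.sum(),np.round(ray('wrist',c,h),4),[np.round(ray('wrist',p,h)[:2],3).tolist() for p in b])
cv2.imwrite('pics/t4c.png',cv2.resize(cv2.imread('pics/t4.png')[170:320,280:450],None,fx=4,fy=4,interpolation=cv2.INTER_CUBIC))
E
```

```text
{'clock': 5.45, 'qpos': [-0.093, 0.264, 0.209, 2.147, -0.098, 0.713, 1.447], 'position': [0.423, -0.091, 0.195], 'tool_rot': [3.127, 0.023, 2.836], 'force': [0.476, 0.829, 0.451]}
screw_near_grip 0.65 [192.9 269.4] 2695 [ 0.4198 -0.1818  0.093 ] [[0.4, -0.198], [0.399, -0.16], [0.441, -0.162], [0.442, -0.203]]
cover_handle 0.92 [ 10.3 246.8] 1081 [ 0.3687 -0.2898  0.092 ] [[0.343, -0.282], [0.349, -0.264], [0.387, -0.286], [0.381, -0.305]]
cover_handle 0.74 [614.2 247.7] 11969 [0.4917 0.0938 0.092 ] [[0.397, 0.079], [0.408, 0.115], [0.589, 0.105], [0.575, 0.06]]
cover_handle 0.58 [240.  351.1] 16220 [ 0.4898 -0.175   0.092 ] [[0.419, -0.227], [0.428, -0.125], [0.571, -0.146], [0.564, -0.266]]
cover 0.97 [ 10.2 246.3] 1099 [ 0.3713 -0.3275  0.05  ] [[0.342, -0.318], [0.348, -0.297], [0.394, -0.324], [0.387, -0.346]]
cover 0.93 [240.3 351.3] 16003 [ 0.5139 -0.1927  0.05  ] [[0.431, -0.253], [0.442, -0.134], [0.609, -0.159], [0.6, -0.299]]
```

View pics/w4.png

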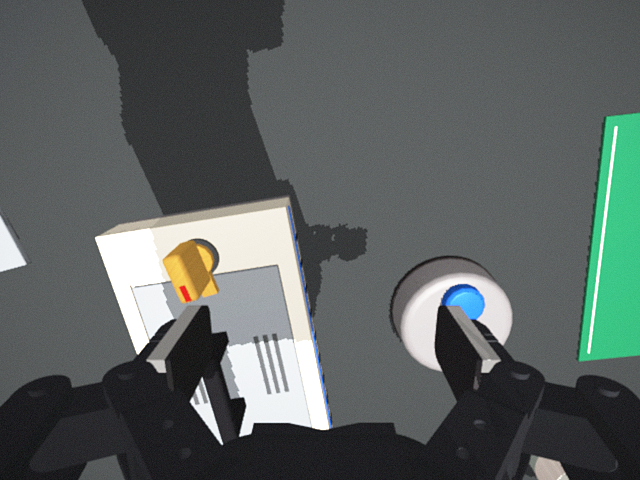

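View pics/t4c.png

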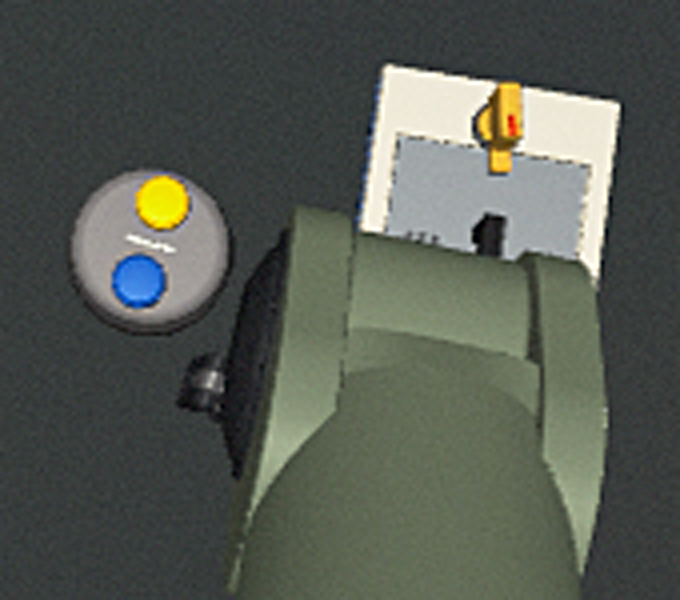

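The wrist view shows the near screw's bar at (188,268) with its tongue over the plate. The plate's near corners are at (131,287) and (278,265). The top crop shows the blue key up again. Next I'll fit the analyser's pose.

```bash
cat > ov.py <<'E'
from h import *
im0=cv2.imread('pics/top0.png'); im4=cv2.imread('pics/w4.png')
def draw(im,cam,x,y,a,A=1):
    im=im.copy();c,s=np.cos(a),np.sin(a)
    W=lambda p:[x+c*p[0]-s*p[1],y+s*p[0]+c*p[1],p[2]]
    def poly(pts,col):
        q=np.array([proj(cam,W(p)) for p in pts]); cv2.polylines(im,[np.round(q*16).astype(int).reshape(-1,1,2)],True,col,1,cv2.LINE_AA,4)
    R=lambda cx,hx,hy,z:[(cx-hx,-hy,z),(cx-hx,hy,z),(cx+hx,hy,z),(cx+hx,-hy,z)]
    poly(R(0,.135,.075,.048),(255,0,255)); poly(R(0,.09,.06,.05),(0,255,0)); poly(R(0,.04,.007,.092),(0,0,255))
    for sx in(-.106,.106): poly(R(sx,.018,.007,.093),(255,0,0))
    return im
E
python3 - <<'E'
from ov import *
x,y,a=0.529,-0.205,-0.145
a4=draw(im4,'wrist',x,y,a)
a0=cv2.resize(draw(cv2.resize(im0,None,fx=1,fy=1),'top',x,y,a)[170:320,320:470],None,fx=4,fy=4,interpolation=cv2.INTER_NEAREST)
cv2.imwrite('pics/o4a.png',a4); cv2.imwrite('pics/o0a.png',a0)
E
```

```text
(no output)
```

View pics/o4a.png

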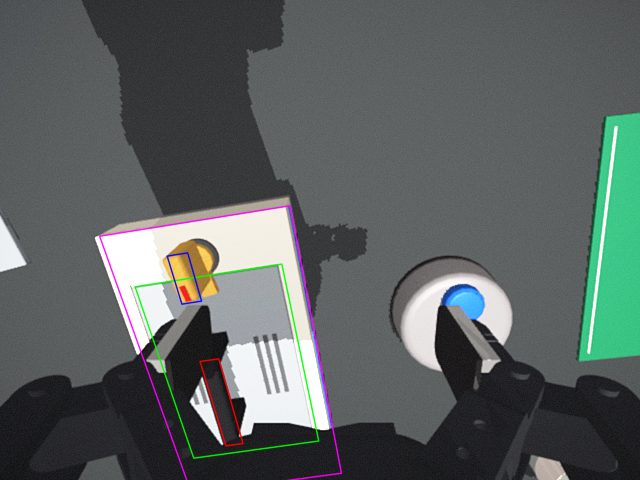

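View pics/o0a.png

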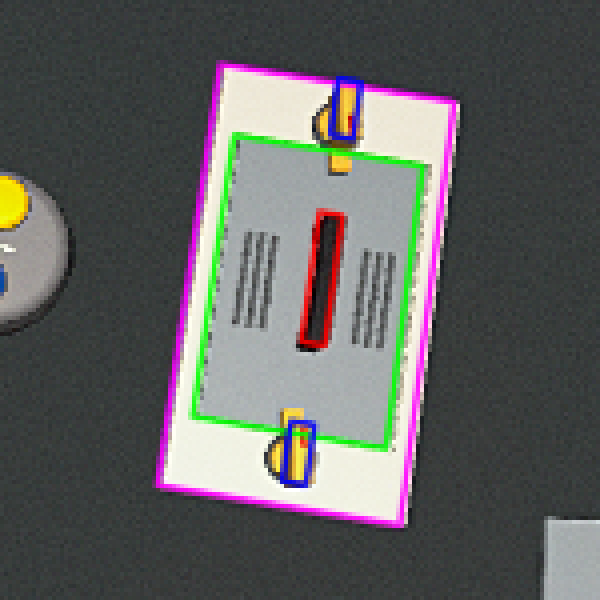

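>>> {"fn": "drive_tool", "kwargs": {"series": [[100, 0, -0.01, 0, -0.149], [100, 0, -0.01, 0, -0.149], [100, 0, -0.01, 0, -0.149], [100, 0, -0.01, 0, -0.149], [100, 0, -0.01, 0, -0.149], [100, 0, -0.01, 0, -0.149], [100, 0, -0.01, 0, -0.149], [100, 0, -0.01, 0, -0.149], [100, 0, -0.01, 0, -0.149], [100, 0, -0.01, 0, -0.149], [100, 0, 0, 0, -0.149], [100, 0, 0, 0, -0.149]]}}

```text
clock: 6.9
position: [0.4292, -0.1889, 0.1905]
tool_rot: [3.132, 0.023, 1.037]
force: [-0.5, -0.1, -0.9]
grip_width: 0.0851
```

>>> {"fn": "drive_tool", "kwargs": {"series": [[100, 0, 0, 0, -0.147], [100, 0, 0, 0, -0.147], [100, 0, 0, 0, -0.147], [100, 0, 0, 0, -0.147], [100, 0, 0, 0, -0.147], [100, 0, 0, 0, -0.147], [100, 0, 0, 0, -0.147], [100, 0, 0, 0, -0.147], [100, 0, 0, 0, 0], [100, 0, 0, 0, 0]]}}

```text
clock: 7.9
position: [0.4345, -0.1842, 0.1879]
tool_rot: [3.128, 0.029, -0.159]
force: [0.4, 0.1, -0.7]
grip_width: 0.0854
```

```bash
python3 - <<'E'
from ov import *
s=bot.observe(); print({k:np.round(v,4).tolist() for k,v in s.items() if k in('position','tool_rot','force','clock','qpos')})
snap('wrist','w5.png')
cv2.imwrite('pics/o5.png',draw(cv2.imread('pics/w5.png'),'wrist',.528,-.207,-.145))
E
```

```text
{'clock': 7.9, 'qpos': [-0.4522, 0.5625, 1.0086, 2.0482, -0.5901, 0.8875, -0.8395], 'position': [0.4345, -0.1842, 0.1879], 'tool_rot': [3.1283, 0.0295, -0.159], 'force': [0.377, 0.1282, -0.6934]}
```

View pics/o5.png

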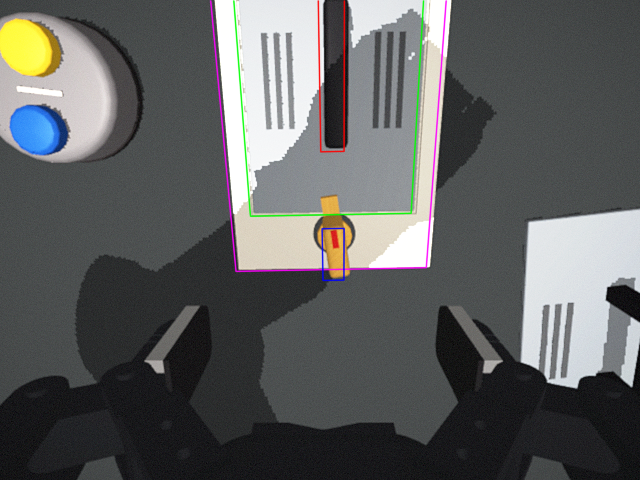

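```bash
python3 - <<'E'
from ov import *
im=cv2.imread('pics/w5.png')
cv2.imwrite('pics/w5z.png',cv2.resize(im[180:290,230:440],None,fx=3.8,fy=3.8,interpolation=cv2.INTER_CUBIC))
o=draw(im,'wrist',.527,-.208,-.150)
cv2.imwrite('pics/o5z.png',cv2.resize(o[0:290,200:460],None,fx=2,fy=2,interpolation=cv2.INTER_CUBIC))
E
```

```text
(no output)
```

View pics/w5z.png

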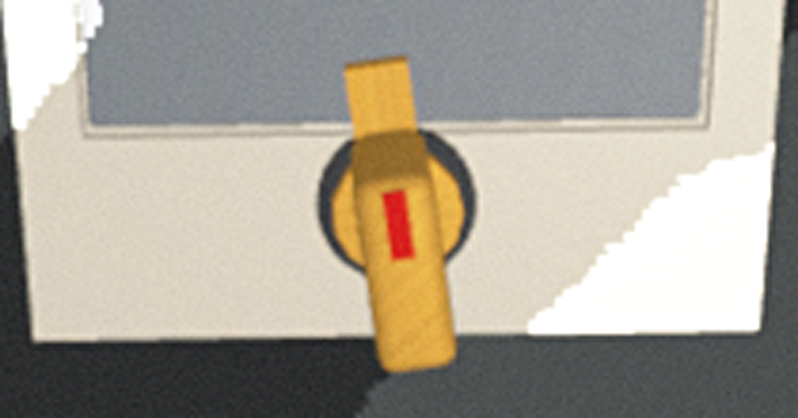

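View pics/o5z.png

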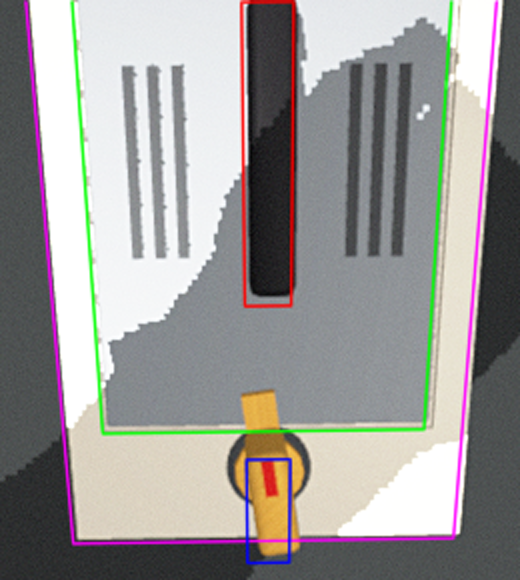

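```bash
python3 - <<'E'
from h import *
f=lambda p,z:ray('wrist',(230+p[0]/3.8,180+p[1]/3.8),z)[:2]
for q,z in [([(357,185),(381,365),(456,358),(436,185)],.093),([(345,68),(408,60),(357,135),(417,130)],.057)]:
    P=[f(p,z) for p in q]; print(np.round(P,4).tolist(),np.round(np.mean(P,0),4))
    if z>.09:
        for a,b in((1,0),(2,3)): d=P[b]-P[a]; print(np.arctan2(d[1],d[0]),np.linalg.norm(d))
        print(np.linalg.norm(P[0]-P[3]),np.linalg.norm(P[1]-P[2]))
    else:
        for a,b in((2,0),(3,1)): d=P[b]-P[a]; print(np.arctan2(d[1],d[0]),np.linalg.norm(d))
# base disc centre at z=.048..; red mark
print(f((397,205),.05), f((397,225),.093))
# plate corners z .05 : near edge in o5z (offset200,0 scale2)
g=lambda p,z:ray('wrist',(200+p[0]/2,p[1]/2),z)[:2]
A,B=g((106,427),.045),g((430,424),.045); print('edge',A,B,np.arctan2(*(A-B)[::-1])-np.pi/2, np.linalg.norm(A-B))
C,D=g((270,292),.09),g((268,0),.09)
E1=[g(p,.092) for p in((250,5),(250,285),(292,5),(294,285))]; print('handle',np.round(E1,4).tolist(),[np.arctan2(*(E1[i]-E1[i+1])[::-1]) for i in(0,2)])
A,B=g((75,541),.048),g((455,537),.048); print('chassis',A,B,np.arctan2(*(A-B)[::-1])-np.pi/2, np.linalg.norm(A-B))
E
```

```text
[[0.4414, -0.1888], [0.4083, -0.1877], [0.4074, -0.2009], [0.4392, -0.2019]] [ 0.4241 -0.1948]
-0.032099688191969275 0.03318059099738871
-0.032008688294971416 0.03186395431507533
0.013290069744500619 0.013184439760172516
[[0.4538, -0.1891], [0.4534, -0.201], [0.4406, -0.1892], [0.4397, -0.2007]] [ 0.4469 -0.195 ]
0.012636427969204542 0.013253477203355476
-0.022335426052183832 0.013738865613842317
[ 0.42321406 -0.19465482] [ 0.4333169 -0.1943461]
edge [ 0.44776225 -0.13618216] [ 0.42890208 -0.25772345] -0.15394722348291512 0.1229959020235336
handle [[0.5663, -0.2094], [0.4941, -0.1979], [0.5645, -0.2206], [0.4919, -0.2109]] [np.float64(-0.1583101823259065), np.float64(-0.13296969668130212)]
chassis [ 0.40528767 -0.11487938] [ 0.38223264 -0.26296098] -0.15445138853663876 0.14986558998889846
```

The zoom shows the near bar turned about 0.12 rad anticlockwise from the chassis axis already, with its axis at about (0.4235, -0.194). I'll align to the bar and go down.

>>> {"fn": "drive_tool", "kwargs": {"series": [[100, -0.011, -0.01, 0, 0.127], [100, 0, 0, -0.04, 0], [100, 0, 0, -0.03, 0], [100, 0, 0, -0.01, 0], [100, 0, 0, 0, 0], [100, 0, 0, 0, 0]]}}

```text
clock: 8.55
position: [0.4251, -0.1941, 0.1074]
tool_rot: [3.129, 0.026, -0.008]
force: [0.6, 0.4, 0.4]
grip_width: 0.0854
```

>>> {"fn": "drive_tool", "kwargs": {"series": [[100, -0.001, 0, -0.02, -0.02], [100, 0, 0, -0.02, 0], [100, 0, 0, -0.003, 0], [100, 0, 0, 0, 0]]}}

```text
clock: 8.95
position: [0.4273, -0.1946, 0.0679]
tool_rot: [3.128, 0.019, -0.024]
force: [-0.9, 0.6, 0.3]
grip_width: 0.0854
```

```bash
python3 - <<'E'
from h import *
s=bot.observe(); print({k:np.round(v,4).tolist() for k,v in s.items() if k in('position','tool_rot','force','clock','qpos')})
snap('wrist','w6.png')
E
```

```text
{'clock': 8.95, 'qpos': [-0.2222, 0.6981, 0.712, 2.1404, -0.7907, 0.602, -0.5326], 'position': [0.4273, -0.1946, 0.0679], 'tool_rot': [3.1281, 0.0192, -0.0245], 'force': [-0.8701, 0.5678, 0.3279]}
```

View pics/w6.png

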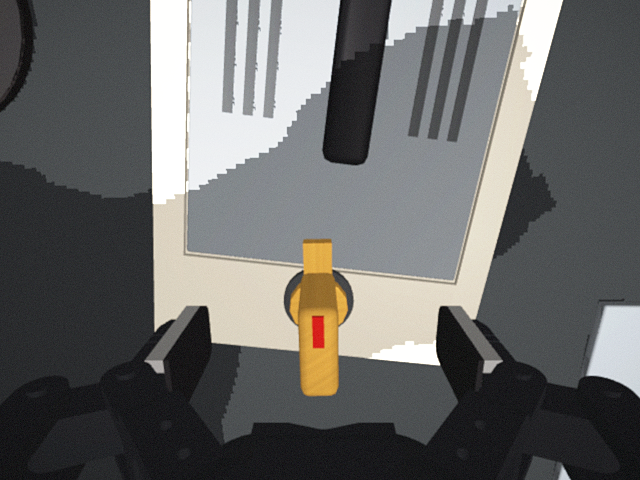

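>>> {"fn": "drive_tool", "kwargs": {"newtons": 40, "series": [[100, -0.003, 0.001, -0.002, 0], [0, 0, 0, 0, 0], [0, 0, 0, 0, 0], [0, 0, 0, 0, 0], [0, 0, 0, 0, 0], [0, 0, 0, 0, 0], [0, 0, 0, 0, 0]]}}

```text
clock: 9.7
position: [0.4255, -0.1928, 0.0687]
tool_rot: [3.129, 0.016, -0.023]
force: [-0.2, 0.5, 3.5]
grip_width: 0.013
```

>>> {"fn": "drive_tool", "kwargs": {"series": [[0, 0, 0, 0, 0.14], [0, 0, 0, 0, 0.14], [0, 0, 0, 0, 0.14], [0, 0, 0, 0, 0.14], [0, 0, 0, 0, 0.14]]}}

```text
clock: 10.2
position: [0.4251, -0.1913, 0.0687]
tool_rot: [3.132, 0.016, 0.701]
force: [-1.5, 1.8, -0.3]
grip_width: 0.0133
```

>>> {"fn": "drive_tool", "kwargs": {"series": [[0, 0, -0.001, 0, 0.13], [0, 0, 0, 0, 0.13], [0, 0, -0.001, 0, 0.13], [0, 0, 0, 0, 0.13], [0, 0, 0, 0, 0.13], [0, 0, 0, 0, 0.0]]}}

```text
clock: 10.8
position: [0.4239, -0.1904, 0.0687]
tool_rot: [3.137, 0.013, 1.383]
force: [0.7, 0.7, -2.4]
grip_width: 0.0133
```

>>> {"fn": "drive_tool", "kwargs": {"series": [[100, 0, 0, 0, 0], [100, 0, 0, 0, 0], [100, 0, 0, 0, 0], [100, 0, 0, 0.03, 0], [100, 0, 0, 0.04, 0], [100, 0.01, 0, 0.03, -0.145], [100, 0.02, -0.004, 0, -0.145], [100, 0.02, -0.004, 0, -0.145], [100, 0.02, -0.004, 0, -0.145], [100, 0.02, -0.004, 0, -0.145], [100, 0.02, -0.004, 0, -0.145], [100, 0.02, -0.004, 0, -0.145]]}}

```text
clock: 12.0
position: [0.5571, -0.2137, 0.1741]
tool_rot: [3.138, 0.008, 0.319]
force: [0.5, -0.9, 0.5]
grip_width: 0.0854
```

>>> {"fn": "drive_tool", "kwargs": {"series": [[100, 0.02, -0.004, 0, -0.145], [100, 0.02, -0.004, 0, -0.145], [100, 0.02, -0.004, 0, -0.145], [100, 0, -0.004, 0, -0.1], [100, 0, 0, 0, 0], [100, 0, 0, 0, 0]]}}

```text
clock: 12.6
position: [0.6222, -0.2279, 0.1724]
tool_rot: [3.136, 0.008, -0.236]
force: [0.3, -0.2, -0.3]
grip_width: 0.0854
```

```bash
python3 - <<'E'
from ov import *
s=bot.observe(); print({k:np.round(v,4).tolist() for k,v in s.items() if k in('position','tool_rot','force','clock','qpos')})
snap('wrist','w7.png'); snap('top','t7.png')
cv2.imwrite('pics/t7c.png',cv2.resize(cv2.imread('pics/t7.png')[170:320,280:450],None,fx=4,fy=4,interpolation=cv2.INTER_CUBIC))
cv2.imwrite('pics/o7.png',draw(cv2.imread('pics/w7.png'),'wrist',.527,-.209,-.15))
E
```

```text
{'clock': 12.6, 'qpos': [-0.229, 0.8203, 0.8518, 1.5685, -0.6674, 1.0741, -1.0099], 'position': [0.6222, -0.2279, 0.1724], 'tool_rot': [3.1358, 0.0084, -0.236], 'force': [0.3074, -0.2455, -0.2698]}
```

View pics/o7.png

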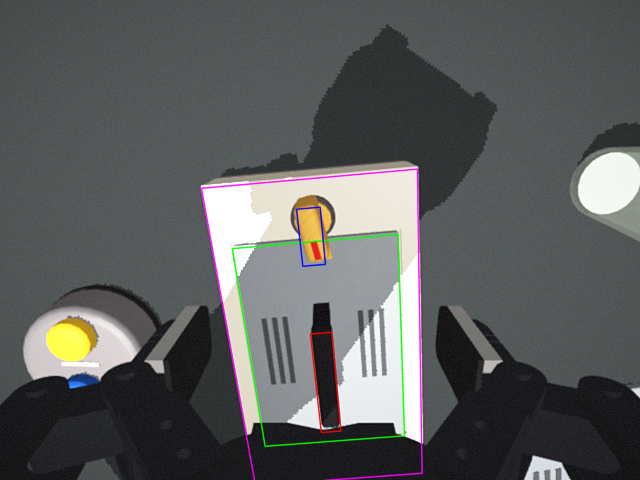

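View pics/t7c.png

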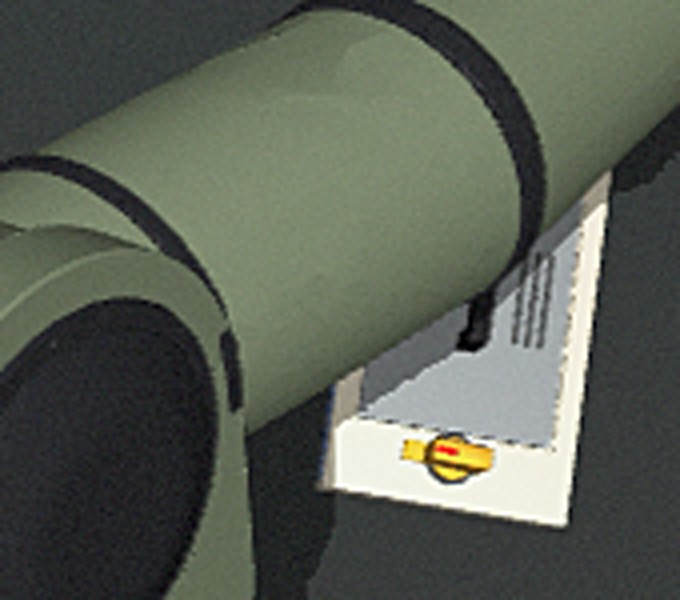

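The top crop shows the near screw's tongue turned clear of the plate, pointing left. In the wrist view the far screw's bar is at about (312,235). Next I'll measure its angle.

```bash
python3 - <<'E'
from ov import *
im=cv2.imread('pics/w7.png')
cv2.imwrite('pics/w7z.png',cv2.resize(im[170:290,240:390],None,fx=5,fy=5,interpolation=cv2.INTER_CUBIC))
E
```

View pics/w7z.png

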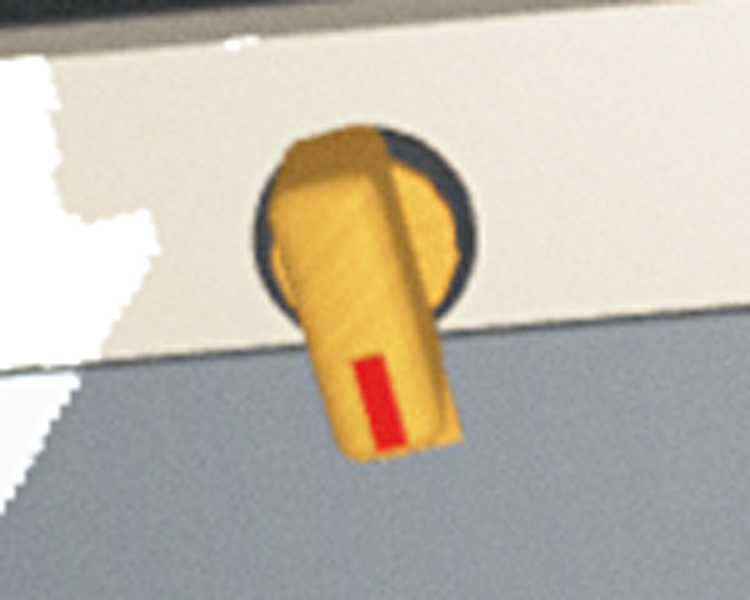

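```bash
python3 - <<'E'
from h import *
f=lambda p,z:ray('wrist',(240+p[0]/5,170+p[1]/5),z)[:2]
P=[f(p,.093) for p in [(338,455),(270,190),(378,175),(440,440)]]
print(np.round(P,4).tolist(),np.mean(P,0))
for a,b in((0,1),(3,2)): d=P[b]-P[a]; print(np.arctan2(d[1],d[0]),np.linalg.norm(d))
print(np.linalg.norm(P[1]-P[2]))
print('model',.527+.106*np.cos(.15),-.209-.106*np.sin(.15),'base',f((365,235),.05))
E
```

```text
[[0.6173, -0.2192], [0.6514, -0.2196], [0.6501, -0.2324], [0.6162, -0.2318]] [ 0.63375319 -0.22572198]
-0.01212611042358304 0.03404081613422866
-0.016942332278080344 0.03385395663574733
0.01283514094474497
model 0.6318097342612206 -0.2248404420422015 base [ 0.63349203 -0.22580987]
```

>>> {"fn": "drive_tool", "kwargs": {"series": [[100, 0.011, 0.003, 0, 0.11], [100, 0, 0, -0.02, 0.11], [100, 0, 0, -0.04, 0], [100, 0, 0, -0.015, 0], [100, 0, 0, 0, 0], [100, 0, 0, 0, 0]]}}

```text
clock: 13.3
position: [0.6335, -0.2245, 0.0994]
tool_rot: [3.137, 0.004, -0.0]
force: [-0.6, -0.3, 0.6]
grip_width: 0.0853
```

>>> {"fn": "drive_tool", "kwargs": {"series": [[100, 0, -0.001, -0.02, -0.014], [100, 0, 0, -0.01, 0], [100, 0, 0, 0, 0], [0, 0, 0, 0, 0], [0, 0, 0, 0, 0], [0, 0, 0, 0, 0], [0, 0, 0, 0, 0], [0, 0, 0, 0, 0], [0, 0, 0, 0, 0]]}}

```text
clock: 14.2
position: [0.6362, -0.2237, 0.0738]
tool_rot: [3.14, -0.002, -0.013]
force: [-3.3, -4.5, -2.5]
grip_width: 0.013
```

>>> {"fn": "drive_tool", "kwargs": {"series": [[0, 0, 0, 0, 0.14], [0, 0, 0, 0, 0.14], [0, 0, 0, 0, 0.14], [0, 0, 0, 0, 0.14], [0, 0, 0, 0, 0.14]]}}

```text
clock: 14.7
position: [0.6356, -0.2218, 0.0738]
tool_rot: [-3.141, -0.001, 0.712]
force: [-2.8, 2.3, -1.9]
grip_width: 0.0134
```

>>> {"fn": "drive_tool", "kwargs": {"series": [[0, 0, 0, 0, 0.13], [0, 0, 0, 0, 0.13], [0, 0, 0, 0, 0.13], [0, 0, 0, 0, 0.13], [0, 0, 0, 0, 0.12], [0, 0, 0, 0, 0.0]]}}

```text
clock: 15.3
position: [0.6339, -0.2206, 0.0738]
tool_rot: [-3.138, -0.003, 1.382]
force: [0.7, 0.9, -3.9]
grip_width: 0.0131
```

>>> {"fn": "drive_tool", "kwargs": {"series": [[100, 0, 0, 0, 0], [100, 0, 0, 0, 0], [100, 0, 0, 0, 0], [100, 0, 0, 0.03, 0], [100, 0, 0, 0.04, 0], [100, -0.01, 0.001, 0.03, 0.145], [100, -0.015, 0.002, 0, 0.145], [100, -0.015, 0.002, 0, 0.145], [100, -0.015, 0.002, 0, 0.145], [100, -0.015, 0.002, 0, 0.145], [100, -0.015, 0.002, 0, 0.145], [100, -0.015, 0.001, 0, 0.145]]}}

```text
clock: 16.5
position: [0.532, -0.2084, 0.1779]
tool_rot: [-3.138, 0.005, 2.412]
force: [-0.2, -1.1, 0.0]
grip_width: 0.0851
```

>>> {"fn": "drive_tool", "kwargs": {"series": [[100, -0.01, 0, 0, 0.145], [100, 0, 0, 0, 0.145], [100, 0, 0, 0, 0.145], [100, 0, 0, 0, 0.07], [100, 0, 0, 0, 0], [100, 0, 0, 0, 0]]}}

```text
clock: 17.1
position: [0.5197, -0.2094, 0.179]
tool_rot: [-3.137, 0.006, 2.93]
force: [-0.3, 0.3, -1.2]
grip_width: 0.0851
```

```bash
python3 - <<'E'
from ov import *
s=bot.observe(); print({k:np.round(v,4).tolist() for k,v in s.items() if k in('position','tool_rot','force','clock','qpos')})
snap('wrist','w8.png'); snap('scene','s8.png')
cv2.imwrite('pics/s8c.png',cv2.resize(cv2.imread('pics/s8.png')[150:300,200:370],None,fx=4,fy=4,interpolation=cv2.INTER_CUBIC))
cv2.imwrite('pics/o8.png',draw(cv2.imread('pics/w8.png'),'wrist',.527,-.209,-.15))
E
```

```text
{'clock': 17.1, 'qpos': [0.2653, 0.4792, 0.0129, 1.8319, -0.0026, 0.8243, 1.6379], 'position': [0.5197, -0.2094, 0.179], 'tool_rot': [-3.1371, 0.006, 2.9301], 'force': [-0.2746, 0.3169, -1.1734]}
```

View pics/o8.png

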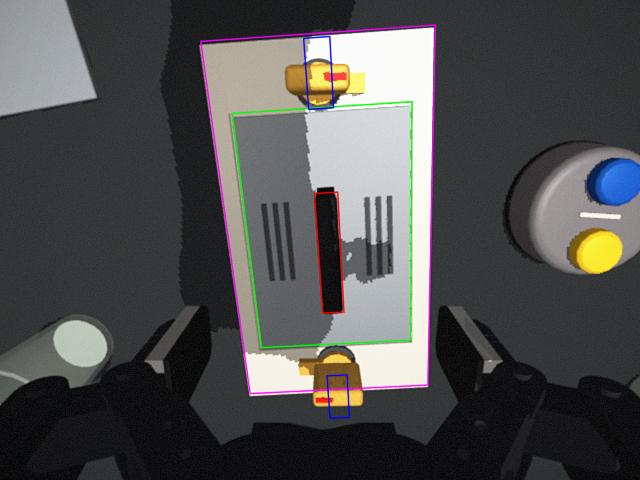

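View pics/s8c.png

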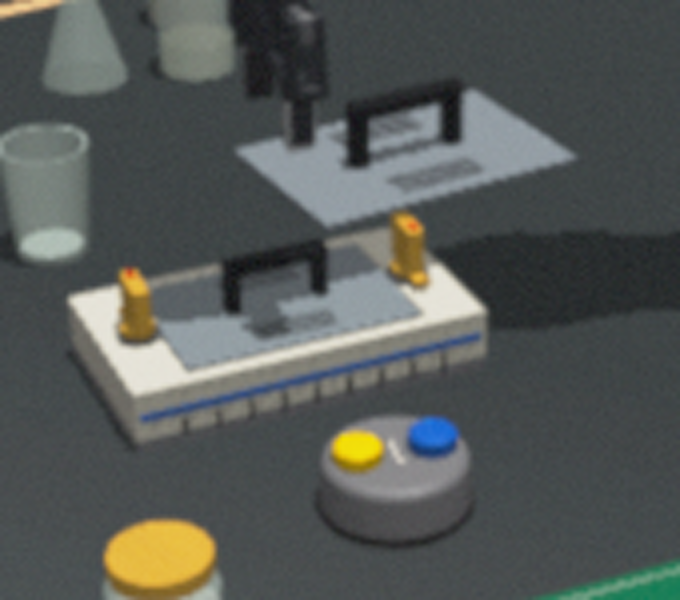

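Both tongues have swung clear of the plate, and the pose model fits the picture closely. Next I'll go down to the handle.

>>> {"fn": "drive_tool", "kwargs": {"series": [[100, 0.006, 0, 0, 0.06], [100, 0, 0, -0.04, 0], [100, 0, 0, -0.04, 0], [100, 0, 0, -0.01, 0], [100, 0, 0, 0, 0], [100, 0, 0, 0, 0]]}}

```text
clock: 17.8
position: [0.5276, -0.2092, 0.0889]
tool_rot: [-3.136, 0.009, 2.985]
force: [0.2, -0.2, 0.8]
grip_width: 0.0854
```

>>> {"fn": "drive_tool", "kwargs": {"newtons": 60, "series": [[100, 0, 0, -0.015, 0], [100, 0, 0, -0.006, 0], [100, 0, 0, 0, 0], [0, 0, 0, 0, 0], [0, 0, 0, 0, 0], [0, 0, 0, 0, 0], [0, 0, 0, 0, 0], [0, 0, 0, 0, 0], [0, 0, 0, 0, 0]]}}

```text
clock: 18.7
position: [0.5301, -0.21, 0.0715]
tool_rot: [-3.135, 0.016, 2.984]
force: [0.0, -0.9, -1.5]
grip_width: 0.0124
```

```bash
python3 - <<'E'
from ov import *
s=bot.observe(); print({k:np.round(v,4).tolist() for k,v in s.items() if k in('position','tool_rot','force','clock','qpos','moment')})
snap('wrist','w9.png')
E
```

```text
{'clock': 18.7, 'qpos': [0.2737, 0.6463, -0.0045, 1.8808, 0.0136, 0.5982, 1.6721], 'position': [0.5301, -0.21, 0.0715], 'tool_rot': [-3.1348, 0.0157, 2.984], 'force': [0.0174, -0.9383, -1.543], 'moment': [-0.0077, 0.0361, 0.0617]}
```

View pics/w9.png

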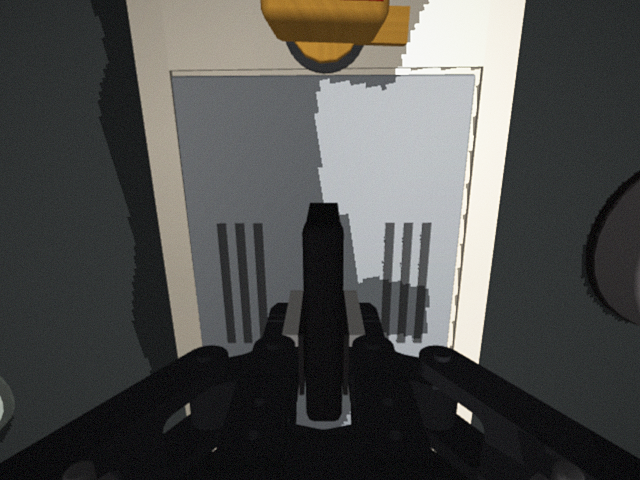

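The handle is held between the pads, near its middle, and the tongue at the top is clear. Now I'll lift slowly.

>>> {"fn": "drive_tool", "kwargs": {"series": [[0, 0, 0, 0.004, 0], [0, 0, 0, 0.008, 0], [0, 0, 0, 0.015, 0], [0, 0, 0, 0.02, 0], [0, 0, 0, 0.03, 0], [0, 0, 0, 0.02, 0], [0, 0, 0, 0.01, 0], [0, 0, 0, 0, 0]]}}

```text
clock: 19.55
position: [0.5282, -0.2096, 0.1841]
tool_rot: [-3.135, 0.013, 2.984]
force: [0.5, -0.1, -4.8]
grip_width: 0.0125
```

```bash
python3 - <<'E'
from ov import *
s=bot.observe(); print({k:np.round(v,4).tolist() for k,v in s.items() if k in('position','tool_rot','force','clock','qpos','moment','grip_width')})
snap('scene','s10.png')
r=snap('top','t10.png')
E
```

```text
{'clock': 19.55, 'qpos': [0.2702, 0.4805, 0.0007, 1.8125, 0.0062, 0.835, 1.6795], 'position': [0.5282, -0.2096, 0.1841], 'tool_rot': [-3.1352, 0.013, 2.9836], 'force': [0.4873, -0.0665, -4.806], 'moment': [0.0034, 0.059, -0.0523], 'grip_width': 0.0125}
```

View pics/s10.png

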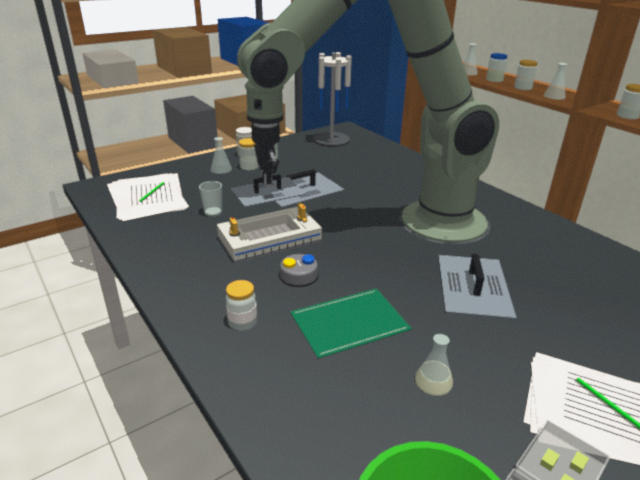

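The plate is lifted and the chamber is open. Next I'll refine the mat's pose.

```bash
python3 - <<'E'
from h import *
for cam,fn in(('top','top0.png'),('scene','s10.png')):
    im=cv2.imread('pics/'+fn); hsv=cv2.cvtColor(im,cv2.COLOR_BGR2HSV)
    m=cv2.morphologyEx(cv2.inRange(hsv,(65,90,40),(90,255,255)),cv2.MORPH_CLOSE,np.ones((7,7)))
    cs,_=cv2.findContours(m,cv2.RETR_EXTERNAL,cv2.CHAIN_APPROX_NONE); 
    for c in cs:
        if cv2.contourArea(c)<2000: continue
        P=np.array([ray(cam,p[0],.003)[:2] for p in c]).astype(np.float32)*1000
        print(cam,cv2.minAreaRect(P))
E
```

```text
top ((557.168701171875, 218.26162719726562), (172.47402954101562, 240.3975830078125), 78.78585052490234)
scene ((557.0426025390625, 217.0067138671875), (174.3278045654297, 242.71389770507812), 78.71827697753906)
```

>>> {"fn": "drive_tool", "kwargs": {"series": [[0, 0.002, 0.02, 0, 0], [0, 0.003, 0.035, 0, 0], [0, 0.003, 0.04, 0, -0.01], [0, 0.003, 0.04, 0, -0.01], [0, 0.003, 0.04, 0, -0.01], [0, 0.003, 0.04, 0, -0.01], [0, 0.003, 0.04, 0, 0], [0, 0.003, 0.04, 0, 0], [0, 0.003, 0.04, 0, 0], [0, 0.003, 0.035, 0, 0], [0, 0.002, 0.02, 0, 0], [0, 0, 0, 0, 0]]}}

```text
clock: 20.85
position: [0.549, 0.1951, 0.1666]
tool_rot: [-3.128, -0.01, 2.939]
force: [-0.1, 0.3, -3.8]
grip_width: 0.0129
```

>>> {"fn": "drive_tool", "kwargs": {"series": [[0, 0.011, 0.022, 0, 0], [0, 0, 0, -0.03, 0], [0, 0, 0, -0.03, 0], [0, 0, 0, -0.02, 0], [0, 0, 0, 0, 0], [0, 0, 0, 0, 0]]}}

```text
clock: 21.45
position: [0.5578, 0.2142, 0.0783]
tool_rot: [-3.122, -0.016, 2.938]
force: [-0.0, 0.4, -2.8]
grip_width: 0.0122
```

```bash
python3 - <<'E'
from ov import *
s=bot.observe(); print({k:np.round(v,4).tolist() for k,v in s.items() if k in('position','tool_rot','force','clock','qpos','moment','grip_width')})
snap('scene','s11.png')
cv2.imwrite('pics/s11c.png',cv2.resize(cv2.imread('pics/s11.png')[230:400,240:460],None,fx=3.5,fy=3.5,interpolation=cv2.INTER_CUBIC))
snap('wrist','w11.png')
E
```

```text
{'clock': 21.45, 'qpos': [-0.4429, 0.684, -0.0374, 1.7661, 0.0433, 0.7171, 0.8626], 'position': [0.5578, 0.2142, 0.0783], 'tool_rot': [-3.1223, -0.0164, 2.9385], 'force': [-0.0324, 0.4009, -2.7835], 'moment': [0.0139, -0.0521, 0.0137], 'grip_width': 0.0122}
```

View pics/s11c.png

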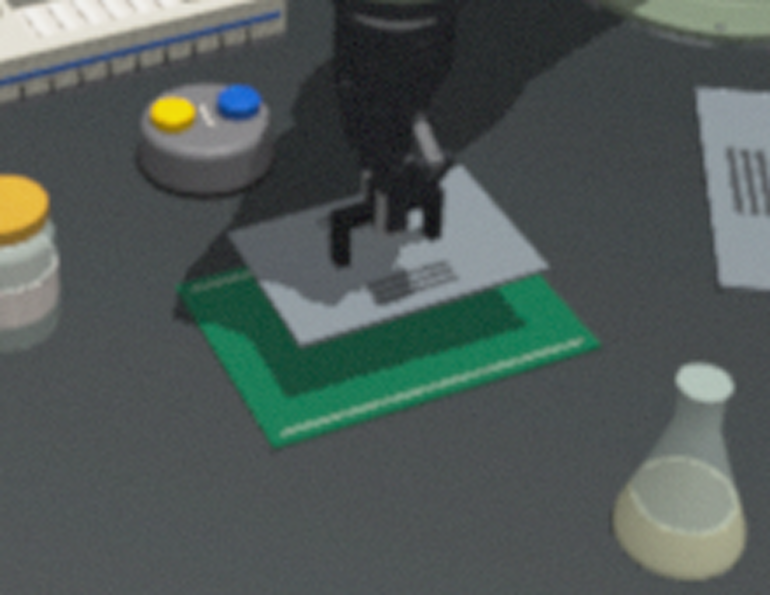

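View pics/w11.png

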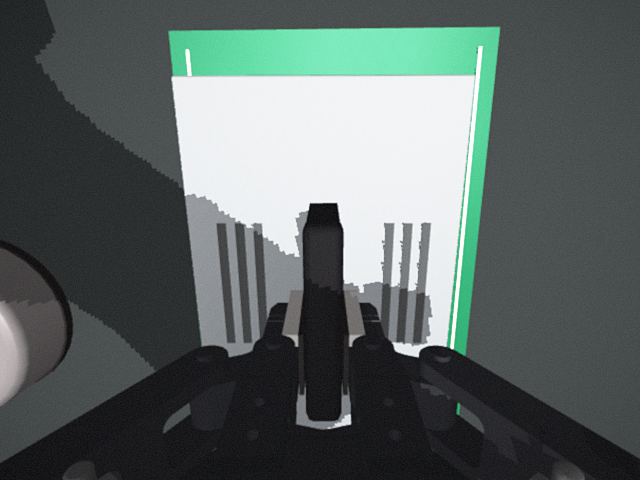

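```bash
python3 - <<'E'
from ov import *
pl=[ray('wrist',p,.057)[:2] for p in((173,77),(475,75))]
mt=[ray('wrist',p,.003)[:2] for p in((169,31),(499,28))]
a=-.196; R=np.array([[np.cos(a),np.sin(a)],[-np.sin(a),np.cos(a)]])
for n,l in(('plate',pl),('mat',mt)): print(n,np.round(l,4).tolist(),np.linalg.norm(l[0]-l[1]),'in mat frame',np.round([R@(p-[.557,.218]) for p in l],4).tolist())
E
```

```text
plate [[0.4562, 0.1716], [0.4803, 0.29]] 0.1208193791844606 in mat frame [[-0.0898, -0.0652], [-0.0893, 0.0557]]
mat [[0.4237, 0.1574], [0.4575, 0.3236]] 0.16964976985734634 in mat frame [[-0.1189, -0.0854], [-0.1182, 0.0842]]
```

The plate is over the mat, parallel to it and centred to about 5 mm. Now I'll lower it.

>>> {"fn": "drive_tool", "kwargs": {"series": [[0, 0.001, 0.004, -0.015, 0], [0, 0, 0, -0.014, 0], [0, 0, 0, -0.008, 0], [0, 0, 0, 0, 0]]}}

```text
clock: 21.95
position: [0.5602, 0.2192, 0.0409]
tool_rot: [-3.125, -0.013, 2.939]
force: [0.1, -1.2, -2.7]
grip_width: 0.0124
```

>>> {"fn": "drive_tool", "kwargs": {"series": [[0, 0, 0, -0.005, 0], [0, 0, 0, -0.003, 0], [0, 0, 0, 0, 0]]}}

```text
clock: 22.25
position: [0.5604, 0.2193, 0.0322]
tool_rot: [-3.125, -0.013, 2.938]
force: [-0.1, 1.1, -3.1]
grip_width: 0.013
```

>>> {"fn": "drive_tool", "kwargs": {"series": [[0, 0, 0, -0.002, 0], [0, 0, 0, 0, 0]]}}

```text
clock: 22.45
position: [0.5607, 0.2193, 0.0307]
tool_rot: [-3.126, -0.012, 2.938]
force: [-1.1, -0.3, 1.1]
grip_width: 0.0129
```

>>> {"fn": "drive_tool", "kwargs": {"series": [[0, 0, 0, -0.0015, 0], [0, 0, 0, 0, 0]]}}

```text
clock: 22.65
position: [0.5609, 0.2195, 0.0299]
tool_rot: [-3.126, -0.011, 2.938]
force: [-2.6, -0.2, 2.7]
grip_width: 0.0129
```

>>> {"fn": "drive_tool", "kwargs": {"newtons": 20, "series": [[0, 0, 0, 0, 0], [18, 0, 0, 0, 0], [25, 0, 0, 0, 0], [40, 0, 0, 0, 0], [60, 0, 0, 0, 0], [60, 0, 0, 0.01, 0], [60, 0, 0, 0.03, 0], [60, 0, 0, 0.05, 0], [60, 0, 0, 0.05, 0], [60, -0.01, -0.03, 0.03, 0], [60, 0, 0, 0, 0]]}}

```text
clock: 23.75
position: [0.5497, 0.1883, 0.209]
tool_rot: [-3.126, -0.011, 2.939]
force: [0.2, -0.2, -0.1]
grip_width: 0.0513
```

```bash
python3 - <<'E'
from ov import *
s=bot.observe(); print({k:np.round(v,4).tolist() for k,v in s.items() if k in('position','tool_rot','force','clock','grip_width')})
snap('scene','s12.png'); snap('wrist','w12.png')
E
```

```text
{'clock': 23.75, 'position': [0.5497, 0.1883, 0.209], 'tool_rot': [-3.1263, -0.0106, 2.9392], 'force': [0.1624, -0.1861, -0.0829], 'grip_width': 0.0513}
```

View pics/s12.png

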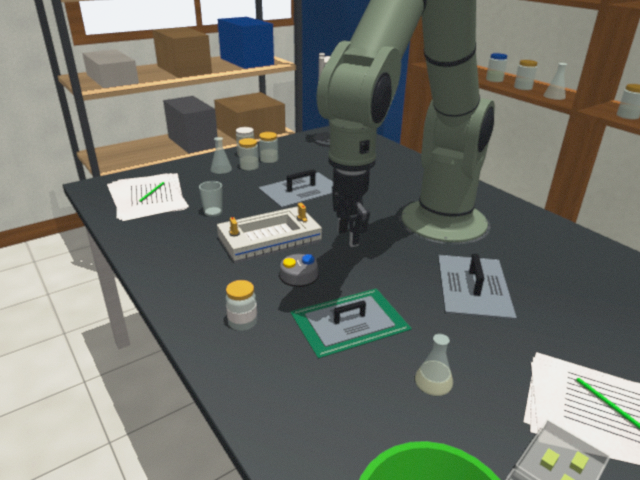

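View pics/w12.png

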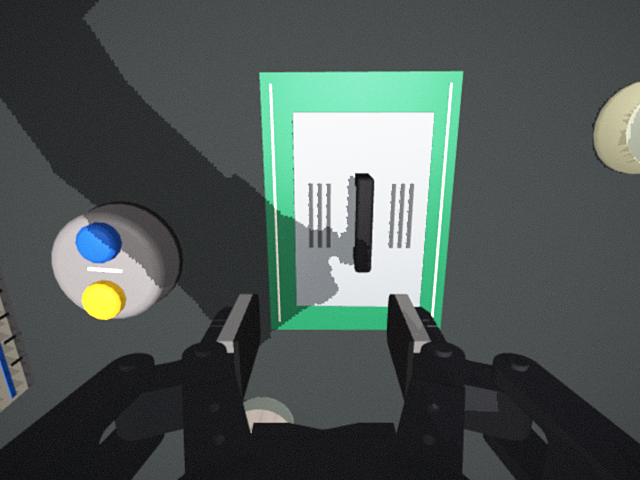

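The plate lies flat with its handle up, and green shows all round it. In the wrist view it spans (293,112) to (424,306) on a mat spanning (260,72) to (463,330). The glassware is where it was, both keys are up and the robot touches nothing, so I'll hand the job in.

```bash
python3 -c "
from workcell import bot
print(bot.job_done())"
```

```text
the job is handed in; nothing more can be done
None
```

The job is done and handed in at about 24 s of the 72 s allowed. `job_done` reports no verdict, so the results below are my own checks.

- **Standby key:** I pressed the blue key with the fingers shut. The force rose to 6.4 N and fell to 4.0 N at about 3.8 mm of travel, so it clicked well short of the 7.2 mm limit. It came back up, and the yellow key was not touched.
- **Thumbscrews:** Both bars started about 0.12 rad anticlockwise of the chassis axis. I turned first the near one, then the far one, to about 1.53 rad. The pictures show both tongues clear of the plate.
- **Cover plate:** I lifted the smallest plate, the one on the analyser, by its handle. I lowered it onto the mat until contact showed (about 3 N), then released it. The last pictures show it flat, handle up, with green on all four sides.
- **Glassware:** The jar, beaker and flask stand where they were.

Two small things were off:
- **Tool tilt:** The tool was tilted about 1°, so one edge of the plate touched the mat a moment before the rest.
- **Far screw grip:** I held the far screw about 5 mm higher than the near one. It turned without slipping.

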